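Mirror the row of supplies for a left-handed colleague

ROBOT

A 7-joint arm with a two-finger parallel gripper is mounted at the origin on a cart in front of the work surface, level with it; the furniture and walls round the work are solid. World frame = base frame: x ahead of the robot, y to its left, z up, the work surface at z = 0. Lengths are in m, angles in rad, forces in N, time in s.
With the tool pointing down it reaches from about 0.425 to 0.825 m from the base axis. Payload 3.6 kg.
Tool frame: the origin (TCP) lies where the fingers leave the gripper's body, on its centre line; the fingertips stand 73 mm ahead of it and the grasp point (between the pads) lies 54 mm ahead of it; z points along the fingers, y is the line along which they close (so a half turn about z gives the same grasp; the last joint's range is limited). The gripper opens to 85 mm and grips with 20 to 120 N. Pads are 22 mm wide; open, the fingers measure 114 mm over their backs; the gripper's body (76 mm by 85 mm) begins 54 mm behind the grasp point. The pads swing forward as they close: fully open they stand 13 mm farther back than shut.
Start: joints at [-1.25, 0.615, -0.013, 1.423, 0.008, 1.103, -0.04], TCP at [0.221, 0.611, 0.304] pointing down, gripper open.
Joint ranges: [-3.12, 3.12], [-0.3, 2.06], [-1.34, 1.32], [0.26, 2.42], [-1.36, 4.5], [0.01, 1.98], [-2.84, 2.84]. Speed limits (rad/s): [2.79, 2.79, 3.14, 3.14, 3.14, 3.14, 3.14].

INTERFACE

Orientations are given as a unit quaternion [x, y, z, w].
In Python, from station import arm, snapshot, camera_info, ticket gives the robot as it stands. Calls block until the motion is done:
- arm.movep(position, orientation): joint-space move of the TCP to a pose.
- arm.line_to(position, velocity=0.15, ori=None): straight line of the TCP; ori=None keeps the orientation; velocity is the mean speed in m/s.
- arm.move_j(angles): joint-space move.
- arm.move_gripper(opening, effort=None): opening from 0.0 (shut) to 1.0 (fully open); effort is the grip in N (None keeps the last); returns when the fingers have stopped.
- arm.pause(seconds).
- arm.ik(position, orientation): joint angles nearest the present ones, or None.
- snapshot(name): name is "scene" or "top"; returns the picture (420x560x3 uint8, blue, green, red); there is no depth.
- camera_info(name): a dict with "fx", "fy", "cx", "cy" (pixels), "R" (3x3) and "t" (3): a world point X has camera coordinates R X + t. Camera axes: x right, y down, z forward; pixel columns grow to the right and rows downward; lengths in m; the calibration is good to about 2 mm. A picture is of the moment at which its call begins. camera_info takes no time and is no camera call.
A pose or a line that the arm cannot do raises arm.MotionError and nothing moves.
- ticket.finish_job(): hands the job in; it is judged then, once.
Readings, each from a call of its own:
- arm.read_time(): time.
- arm.read_joint_positions(): joint angles.
- arm.read_dq(): joint speeds.
- arm.read_effort(): joint torques, N m.
- arm.read_tool_pos(): TCP position.
- arm.read_eef_rot(): TCP orientation.
- arm.read_ft_force(): force on the tool from outside, world axes, zero at the start.
- arm.read_wrist_torque(): the same for the moment, N m.
- arm.read_opening(): opening from 0.0 (shut) to 1.0 (fully open).
- arm.read_finger_force(): force on a finger pad.
Only numpy, scipy, OpenCV 4.12 (cv2) and the standard library are available. Lean on these libraries where they do the work, as an engineer would, in place of code of your own. Each camera call takes 0.05 s, during which the arm holds its last target. There are 200 camera calls.

TASK

A left-handed colleague is taking over this bench: move the four supplies (dropper bottle, glue bottle, flux jar, solder tin) from the grey cells of the aluminium rack into the four pockets of the empty dark-wood rack, in reverse order, so that what stands furthest left now ends furthest right and so on. Stand each one upright on the floor of its own pocket, near the middle, and let go of it.

Things in the scene. Friction and masses are not known exactly. Their poses are not given: they have to be found in the camera images.
- dropper_bottle: small amber-orange bottle with a black rubber dropper on top, about 30 mm diameter, 93 mm high, 60 g; the round body up to about 45 mm is the place to grip. Rigid, closed. Origin: centre of its underside; z is its upright axis.
- glue_bottle: white squeeze bottle with a blue band and a red-tipped nozzle, 48 mm diameter, 120 mm high, 120 g; the straight body up to about 65 mm is the place to grip. Rigid, closed. Origin: centre of its underside; z is its upright axis.
- flux_jar: low cream-white round jar with a lid, 48 mm diameter at the lid (top 13 mm), 45 mm below it, 29 mm high, 70 g. Rigid, closed. Origin: centre of its underside; z is its upright axis.
- solder_tin: low tan-yellow round tin, 56 mm diameter, 28 mm high, 80 g. Rigid, closed. Origin: centre of its underside; z is its upright axis.
- old_rack: rack the row stands in at the start: fixed aluminium base plate, 98 x 348 x 4 mm, carrying four grey plastic cells in a row. Origin: centre of its underside, on the bench; y runs along the row (+y: left end seen from the robot), x across it, away from the robot. Cell centres at y = +123, +41, -41, -123 mm.
- new_rack: the empty rack: fixed dark-wood tray, 90 x 336 mm, four square cork-floored pockets in a row, 74 x 74 mm inside, centred at y = +123, +41, -41, -123 mm. Pocket floor 8 mm above the underside; walls 8 mm wide, 6 mm higher than that floor. Origin: centre of its underside, on the bench; y runs along the row (+y: left end seen from the robot), x across it, away from the robot.
- cell_dropper: fixed grey plastic cell with an orange tab on its front lip; the dropper bottle stands in it at the start. 90 x 81 mm, pocket about 74 mm square, floor 8 mm above its underside (12 mm above the bench), walls 6 mm higher. Origin: centre of its underside. The cells stand in a different order each time, then stay put.
- cell_glue: fixed grey plastic cell with a red tab on its front lip; the glue bottle stands in it at the start. 90 x 81 mm, pocket about 74 mm square, floor 8 mm above its underside (12 mm above the bench), walls 6 mm higher. Origin: centre of its underside. The cells stand in a different order each time, then stay put.
- cell_flux: fixed grey plastic cell with a white tab on its front lip; the flux jar stands in it at the start. 90 x 81 mm, pocket about 74 mm square, floor 8 mm above its underside (12 mm above the bench), walls 6 mm higher. Origin: centre of its underside. The cells stand in a different order each time, then stay put.
- cell_solder: fixed grey plastic cell with a yellow tab on its front lip; the solder tin stands in it at the start. 90 x 81 mm, pocket about 74 mm square, floor 8 mm above its underside (12 mm above the bench), walls 6 mm higher. Origin: centre of its underside. The cells stand in a different order each time, then stay put.
Not all that is in view belongs to the job. What is shaped like the dropper_bottle but blue is not meant.

How it is judged:
At the end, for the whole second after the job is handed in: Each supply stands upright (within 0.15 rad) on the floor of the dark-wood pocket that mirrors its starting cell (1st from left to 4th, 2nd to 3rd, 3rd to 2nd, 4th to 1st), within 15 mm of the middle of the pocket along the row and across it; released and at rest (((y of cell_dropper in the frame of old_rack between 0.113 and 0.133 m and y of dropper_bottle in the frame of new_rack between -0.138 and -0.108 m) or (y of cell_dropper in the frame of old_rack between 0.031 and 0.051 m and y of dropper_bottle in the frame of new_rack between -0.056 and -0.026 m) or (y of cell_dropper in the frame of old_rack between -0.051 and -0.031 m and y of dropper_bottle in the frame of new_rack between 0.026 and 0.056 m) or (y of cell_dropper in the frame of old_rack between -0.133 and -0.113 m and y of dropper_bottle in the frame of new_rack between 0.108 and 0.138 m)) and x of dropper_bottle in the frame of new_rack between -0.015 and 0.015 m and z of dropper_bottle in the frame of new_rack between 0.003 and 0.012 m and angle between each of dropper_bottle, glue_bottle, flux_jar, solder_tin's own z axis and vertical below 0.15 rad and linear speed of each of dropper_bottle, glue_bottle, flux_jar, solder_tin below 0.02 m/s and angular speed of each of dropper_bottle, glue_bottle, flux_jar, solder_tin below 0.3 rad/s and contact force between each of dropper_bottle, glue_bottle, flux_jar, solder_tin and the fingers below 0.1 N and ((y of cell_glue in the frame of old_rack between 0.113 and 0.133 m and y of glue_bottle in the frame of new_rack between -0.138 and -0.108 m) or (y of cell_glue in the frame of old_rack between 0.031 and 0.051 m and y of glue_bottle in the frame of new_rack between -0.056 and -0.026 m) or (y of cell_glue in the frame of old_rack between -0.051 and -0.031 m and y of glue_bottle in the frame of new_rack between 0.026 and 0.056 m) or (y of cell_glue in the frame of old_rack between -0.133 and -0.113 m and y of glue_bottle in the frame of new_rack between 0.108 and 0.138 m)) and x of glue_bottle in the frame of new_rack between -0.015 and 0.015 m and z of glue_bottle in the frame of new_rack between 0.003 and 0.012 m and ((y of cell_flux in the frame of old_rack between 0.113 and 0.133 m and y of flux_jar in the frame of new_rack between -0.138 and -0.108 m) or (y of cell_flux in the frame of old_rack between 0.031 and 0.051 m and y of flux_jar in the frame of new_rack between -0.056 and -0.026 m) or (y of cell_flux in the frame of old_rack between -0.051 and -0.031 m and y of flux_jar in the frame of new_rack between 0.026 and 0.056 m) or (y of cell_flux in the frame of old_rack between -0.133 and -0.113 m and y of flux_jar in the frame of new_rack between 0.108 and 0.138 m)) and x of flux_jar in the frame of new_rack between -0.015 and 0.015 m and z of flux_jar in the frame of new_rack between 0.003 and 0.012 m and ((y of cell_solder in the frame of old_rack between 0.113 and 0.133 m and y of solder_tin in the frame of new_rack between -0.138 and -0.108 m) or (y of cell_solder in the frame of old_rack between 0.031 and 0.051 m and y of solder_tin in the frame of new_rack between -0.056 and -0.026 m) or (y of cell_solder in the frame of old_rack between -0.051 and -0.031 m and y of solder_tin in the frame of new_rack between 0.026 and 0.056 m) or (y of cell_solder in the frame of old_rack between -0.133 and -0.113 m and y of solder_tin in the frame of new_rack between 0.108 and 0.138 m)) and x of solder_tin in the frame of new_rack between -0.015 and 0.015 m and z of solder_tin in the frame of new_rack between 0.003 and 0.012 m); the robot touches nothing.
It also fails if it takes over 96 s, if anything falls off the work surface, if the arm or the gripper's body presses on something with over 40 N, if the wrist force passes 120 N, or if a joint passes its speed limit or range.

## Working session

There is one attempt and no reset: what is moved stays moved. The work goes in short steps, each a Python script; the robot and the scene stay as the last script left them, time stands still between calls to the robot, and variables do not carry over. Pictures are saved under pics/ and viewed, at most 14 in all, crops included, and the job is handed in when it is done.

```bash
mkdir -p pics
python3 - <<'E'
from station import arm, snapshot, camera_info
import cv2,numpy as np
np.set_printoptions(precision=4,suppress=True)
for n in("scene","top"):
    cv2.imwrite(f"pics/{n}0.png",snapshot(n)); c=camera_info(n); print(n,c); print(-np.array(c["R"]).T@np.array(c["t"]))
print(arm.read_time(),arm.read_eef_rot(),arm.read_tool_pos())
E
```

```text
scene {'fx': 443.9106202549033, 'fy': 443.9106202549033, 'cx': 279.8976784290702, 'cy': 217.28441313285168, 'R': array([[ 0.8388, -0.5444,  0.0028],
       [-0.2911, -0.453 , -0.8426],
       [ 0.46  ,  0.706 , -0.5385]]), 't': array([-0.345 ,  0.2887,  0.4899])}
[ 0.1481 -0.4028  0.5081]
top {'fx': 430.59245900188193, 'fy': 430.59245900188193, 'cx': 282.09761227798833, 'cy': 205.78417574730466, 'R': array([[ 0.0103, -0.9994, -0.0322],
       [-0.9895, -0.0055, -0.1447],
       [ 0.1445,  0.0333, -0.9889]]), 't': array([0.198 , 0.538 , 0.8185])}
[0.412  0.1736 0.8937]
0.1 [ 0.1725  0.985  -0.0012 -0.0002] [0.2207 0.6108 0.3028]
```

View pics/scene0.png

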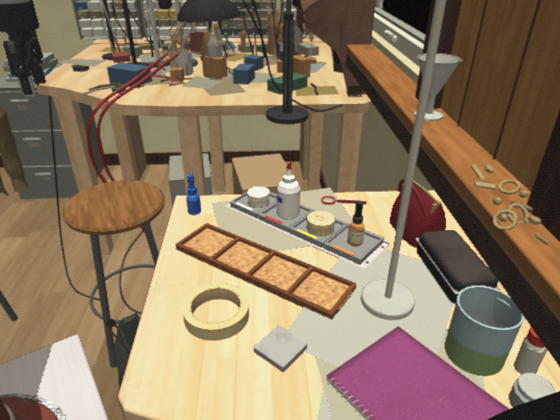

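View pics/top0.png

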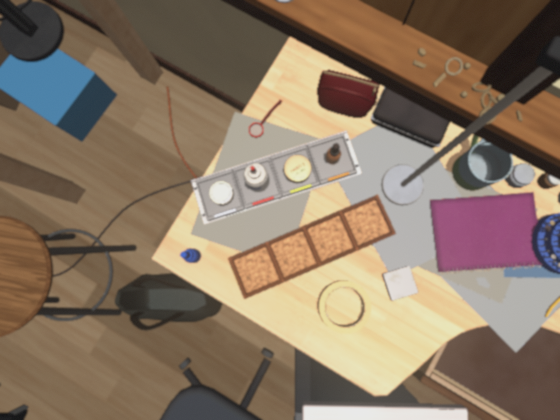

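The left-to-right order in the old rack is flux (white tab, top 221,193), glue (255,176), solder (297,168), dropper (334,152). Possible mix-ups:
- Dropper: the amber bottle at scene (357,225), or the blue bottle at scene (193,195) / top (190,256). I choose the amber one.
- Flux jar: the white jar in the cell, or the jars at scene (533,390) and top (521,175). I choose the one in the cell.
- Solder tin: the tin in the cell, or the tape ring at scene (216,310). I choose the tin.
- Glue: the white bottle in the cell, or the red-capped bottle at scene (532,350). I choose the white one.

The lamp pole at top (403,185) is an obstacle.

Run:
```python
import cv2
a=cv2.imread("pics/top0.png")[120:310,180:410]; cv2.imwrite("pics/topc.png",cv2.resize(a,None,fx=3,fy=3,interpolation=cv2.INTER_CUBIC))
a=cv2.imread("pics/scene0.png")[160:320,165:400]; cv2.imwrite("pics/scenec.png",cv2.resize(a,None,fx=3.4,fy=3.4,interpolation=cv2.INTER_CUBIC))
```

```text
(no output)
```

View pics/topc.png

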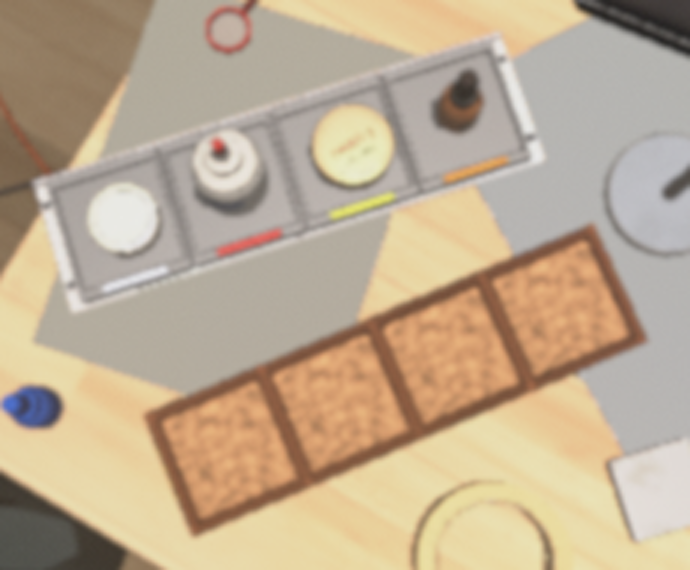

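View pics/scenec.png

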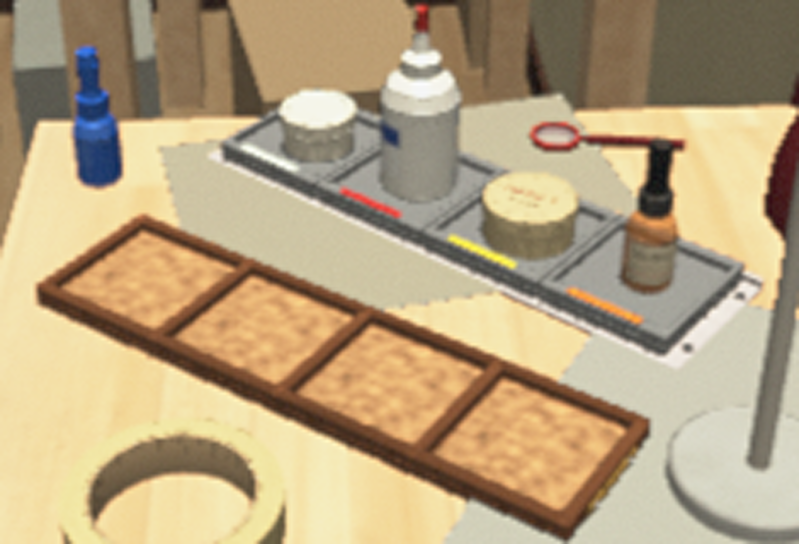

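```bash
cat > h.py <<'E'
import numpy as np, cv2
from station import arm, snapshot, camera_info
np.set_printoptions(precision=4,suppress=True)
def P(n):
    c=camera_info(n); return np.array([[c["fx"],0,c["cx"]],[0,c["fy"],c["cy"]],[0,0,1]])@np.c_[c["R"],c["t"]]
PT,PS=P("top"),P("scene")
def tri(a,b):
    X=cv2.triangulatePoints(PT,PS,np.array(a,float),np.array(b,float)).ravel(); return X[:3]/X[3]
def onz(M,p,z):
    A=np.c_[M[:,:2],-np.array([p[0],p[1],1.])]; return np.linalg.solve(A,-(M[:,3]+M[:,2]*z))[:2]
def px(M,X): q=M@np.r_[X,1]; return q[:2]/q[2]
E
python3 - <<'E'
from h import *
T=lambda x,y:((x+.5)/3-.5+180,(y+.5)/3-.5+120)
S=lambda x,y:((x+.5)/3.4-.5+165,(y+.5)/3.4-.5+160)
pts=dict(nFL=((147,415),(145,217)),nFR=((595,226),(648,428)),nNR=((645,340),(570,518)),nNL=((195,535),(40,287)),
 flux=((123,216),(319,105)),solder=((353,143),(530,197)),gluetip=((218,144),(422,8)),droptip=((467,76),(660,147)))
for k,(a,b) in pts.items():
    X=tri(T(*a),S(*b)); print(k,X,"reproj",px(PT,X)-T(*a))
c=np.array([onz(PT,T(*pts[k][0]),.014) for k in("nFL","nFR","nNR","nNL")]); print("new",c,c.mean(0),[np.linalg.norm(c[i]-c[i-1]) for i in range(4)])
d=(c[0]+c[3]-c[1]-c[2]);print("yaw",np.arctan2(-d[0],d[1]))
o=np.array([onz(PT,T(*k),.004) for k in((35,182),(498,36),(545,158),(75,310))]); print("old",o,o.mean(0),[np.linalg.norm(o[i]-o[i-1]) for i in range(4)])
d=(o[0]+o[3]-o[1]-o[2]);print("yaw",np.arctan2(-d[0],d[1]))
for k,p,z in(("flux",(123,218),.041),("solder",(353,144),.040)): print(k,onz(PT,T(*p),z))
for k,p in(("glue base",(418,190)),("drop base",(648,280)),("lamp",(760,465))): print(k,onz(PS,S(*p),.012))
E
```

```text
nFL [0.4344 0.3108 0.0104] reproj [ 0.4248 -0.9358]
nFR [0.5654 0.0047 0.0081] reproj [ 0.0847 -0.1322]
nNR [ 0.4879 -0.0271  0.0142] reproj [ 0.5675 -0.935 ]
nNL [0.3544 0.2762 0.0114] reproj [ 0.3483 -0.8427]
flux [0.5662 0.3264 0.04  ] reproj [ 0.3217 -0.6108]
solder [0.6173 0.1718 0.0361] reproj [ 0.1934 -0.317 ]
gluetip [0.5947 0.2537 0.1296] reproj [ 0.3646 -0.6317]
droptip [0.6462 0.1001 0.0965] reproj [ 0.0813 -0.121 ]
new [[ 0.4324  0.3111]
 [ 0.5641  0.006 ]
 [ 0.486  -0.0259]
 [ 0.3529  0.2765]] [0.4588 0.1419] [np.float64(0.0866420529165522), np.float64(0.33232399225579934), np.float64(0.08435426884820814), np.float64(0.3304516295084733)]
yaw 0.41090732665258894
old [[0.5955 0.3969]
 [0.7025 0.0696]
 [0.6139 0.0378]
 [0.5047 0.3651]] [0.6042 0.2173] [np.float64(0.09617248213612697), np.float64(0.3443386110563222), np.float64(0.09410238409267828), np.float64(0.34502432252927506)]
yaw 0.3190044564132862
flux [0.5634 0.3268]
solder [0.6151 0.1722]
glue base [0.589  0.2446]
drop base [0.6452 0.0962]
lamp [ 0.5899 -0.0477]
```

Heights agree with the text to about 3 mm: flux top 0.040, solder top 0.036, glue tip 0.130, dropper tip 0.097. Rack sides also match. I'll pick the flux jar first, closing across the rack.

```bash
cat >> h.py <<'E'
OY,NY=0.319,0.411
NC=np.array([0.4598,0.1418])
def q(phi): a=(phi+np.pi/2)/2; return [np.cos(a),np.sin(a),0.,0.]
def pocket(y): return NC+y*np.array([-np.sin(NY),np.cos(NY)])
HI=0.28
def rep(s): print(s,"t",round(arm.read_time(),2),"tcp",np.array(arm.read_tool_pos()),"open",round(arm.read_opening(),3),"ff",arm.read_finger_force(),"F",np.array(arm.read_ft_force()))
def pick(xy,z,first=False):
    p=lambda h:[xy[0],xy[1],h]
    (arm.movep if first else lambda a,b:arm.line_to(a,0.3,b))(p(HI),q(OY)); rep("above")
    arm.line_to(p(z+.03),0.25); arm.line_to(p(z),0.1); rep("down")
    arm.move_gripper(0.0,40); rep("grip")
    arm.line_to(p(z+.02),0.08); arm.line_to(p(HI),0.25); rep("lift")
def place(y,z):
    c=pocket(y); p=lambda h:[c[0],c[1],h]
    arm.line_to(p(HI),0.3,q(NY)); rep("over")
    arm.line_to(p(z+.03),0.25); arm.line_to(p(z),0.06); rep("placed")
    arm.move_gripper(1.0); arm.line_to(p(HI),0.25); rep("up")
E
python3 - <<'E'
from h import *
for y in(-.123,-.041,.041,.123):
    c=pocket(y); print(c,[arm.ik([*c,z],q(NY)) is not None for z in(.28,.085)])
pick((0.5645,.3266),.090,True)
E
```

```text
[0.5089 0.029 ] [True, True]
[0.4762 0.1042] [True, True]
[0.4434 0.1794] [True, True]
[0.4107 0.2546] [True, True]
above t 1.74 tcp [0.5632 0.329  0.28  ] open 0.999 ff 0.0 F [0.2671 0.4794 0.0879]
down t 2.98 tcp [0.5646 0.3266 0.0902] open 1.0 ff 0.0 F [ 0.3621 -0.6907  0.605 ]
grip t 3.42 tcp [0.565  0.3268 0.091 ] open 0.551 ff 41.301239132881165 F [-0.05   -0.8205  5.4671]
lift t 4.66 tcp [0.5635 0.3263 0.2782] open 0.548 ff 41.20459735393524 F [-0.4937 -0.2113 -2.0962]
```

Run:
```python
from h import *
place(-.123,.087)
pick((.594,.2535),.137)
cv2.imwrite("pics/s1.png",snapshot("scene"))
```

```text
over t 5.82 tcp [0.5091 0.031  0.2795] open 0.553 ff 41.20429337024689 F [-0.7089  0.1873 -0.2665]
placed t 7.27 tcp [0.5085 0.029  0.0869] open 0.549 ff 41.467328667640686 F [-1.9369 -0.1343  3.7397]
up t 8.66 tcp [0.508  0.0291 0.2789] open 1.001 ff 0.0 F [-0.6148 -0.1814  0.1176]
above t 9.61 tcp [0.5938 0.2512 0.279 ] open 1.002 ff 0.0 F [ 0.1115 -0.23    0.714 ]
down t 10.66 tcp [0.5943 0.2536 0.1376] open 1.002 ff 0.0 F [ 1.3354 -0.0909  0.5664]
grip t 11.1 tcp [0.5946 0.2537 0.138 ] open 0.544 ff 40.93128025531769 F [-0.3884  0.7214  4.9831]
lift t 12.14 tcp [0.593  0.2533 0.2784] open 0.55 ff 41.311025619506836 F [ 0.0631  0.3487 -1.3579]
```

View pics/s1.png

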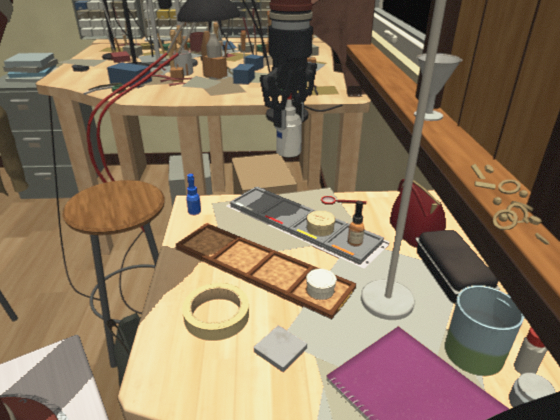

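The flux jar stands in the rightmost pocket (scene 321,284), and the glue bottle hangs upright in the gripper (290,135). Continuing.

```bash
python3 - <<'E'
from h import *
place(-.041,.1345)
pick((.6162,.172),.090)
E
python3 - <<'E'
from h import *
place(.041,.087)
pick((.6462,.0995),.110)
cv2.imwrite("pics/s2.png",snapshot("scene"))
E
```

```text
over t 12.97 tcp [0.4766 0.1053 0.2795] open 0.543 ff 41.31040871143341 F [-0.2673 -0.0659 -0.7633]
placed t 14.23 tcp [0.4761 0.1041 0.1342] open 0.547 ff 41.296042799949646 F [ 0.4108 -0.0657 -1.2664]
up t 15.43 tcp [0.4753 0.1042 0.2791] open 0.998 ff 0.0 F [-0.3562 -0.6579 -0.6001]
above t 16.1 tcp [0.6152 0.1715 0.2774] open 1.002 ff 0.0 F [-0.3923  0.1589 -0.0289]
down t 17.34 tcp [0.6163 0.172  0.0903] open 0.998 ff 0.0 F [1.0188 0.1521 0.8106]
grip t 17.73 tcp [0.6169 0.1721 0.0912] open 0.631 ff 42.392578125 F [0.2005 0.0233 5.0071]
lift t 18.97 tcp [0.6152 0.1719 0.2783] open 0.634 ff 42.264171838760376 F [-0.66   -0.0798 -1.732 ]
over t 19.69 tcp [0.4439 0.1793 0.2794] open 0.638 ff 42.27131724357605 F [-0.0466  0.7869 -0.9603]
placed t 21.14 tcp [0.4431 0.1794 0.0871] open 0.638 ff 42.67949938774109 F [-0.9966  0.1379  5.059 ]
up t 22.48 tcp [0.4426 0.1792 0.279 ] open 1.0 ff 0.0 F [0.0909 0.561  0.3997]
above t 23.36 tcp [0.645  0.1002 0.2786] open 1.004 ff 0.0 F [0.0197 0.3337 0.5856]
down t 24.52 tcp [0.6464 0.0995 0.1104] open 1.001 ff 0.0 F [-0.543   0.1122  0.3229]
grip t 25.07 tcp [0.6463 0.0995 0.1104] open 0.332 ff 39.26506161689758 F [-0.9714  0.174   2.3134]
lift t 26.23 tcp [0.6452 0.0995 0.2783] open 0.332 ff 39.3591570854187 F [-0.3676 -0.2921 -1.5706]
```

View pics/s2.png

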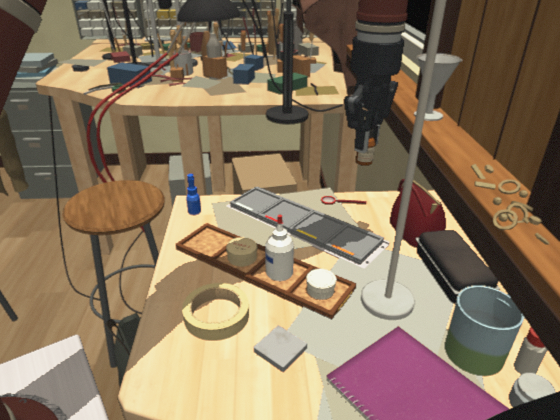

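Solder (242,252), glue (279,255) and flux (321,284) stand in their pockets, and the amber dropper bottle is held upright (367,150).

Run:
```python
from h import *
place(.123,.1075)
arm.move_j([-1.25,.615,-.013,1.423,.008,1.103,-.04]); arm.pause(.3); rep("home")
t=snapshot("top"); s=snapshot("scene")
a=cv2.resize(t[180:310,210:410],None,fx=4,fy=4,interpolation=cv2.INTER_CUBIC)
cv2.imwrite("pics/t3.png",a)
cv2.imwrite("pics/s3.png",cv2.resize(s[170:320,165:365],None,fx=4,fy=4,interpolation=cv2.INTER_CUBIC))
```

```text
over t 27.37 tcp [0.412  0.2534 0.2798] open 0.328 ff 39.33869004249573 F [-0.4999  0.332  -0.7814]
placed t 28.73 tcp [0.4106 0.2545 0.1073] open 0.329 ff 39.3533331155777 F [-1.9963  0.0129 -0.0975]
up t 30.17 tcp [0.4099 0.2542 0.279 ] open 1.0 ff 0.0 F [-0.0991  1.0447 -0.0552]
home t 31.97 tcp [0.2219 0.611  0.3041] open 0.997 ff 0.0 F [-0.3752 -0.3909  0.2277]
```

View pics/t3.png

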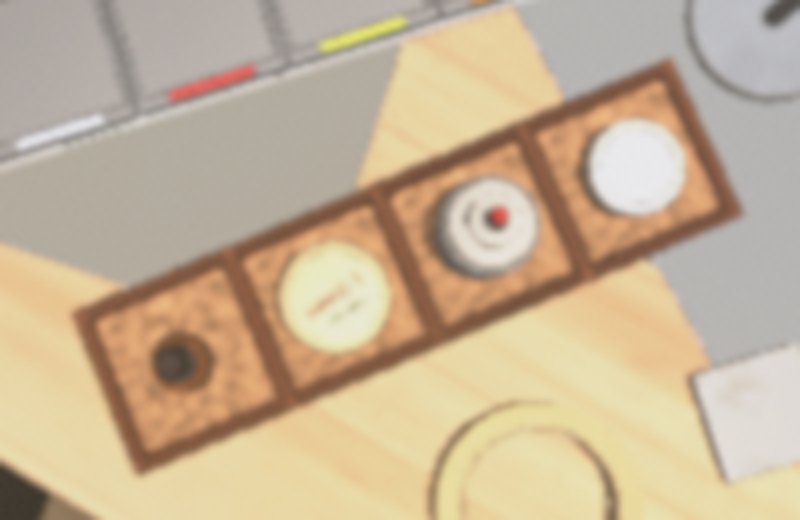

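View pics/s3.png

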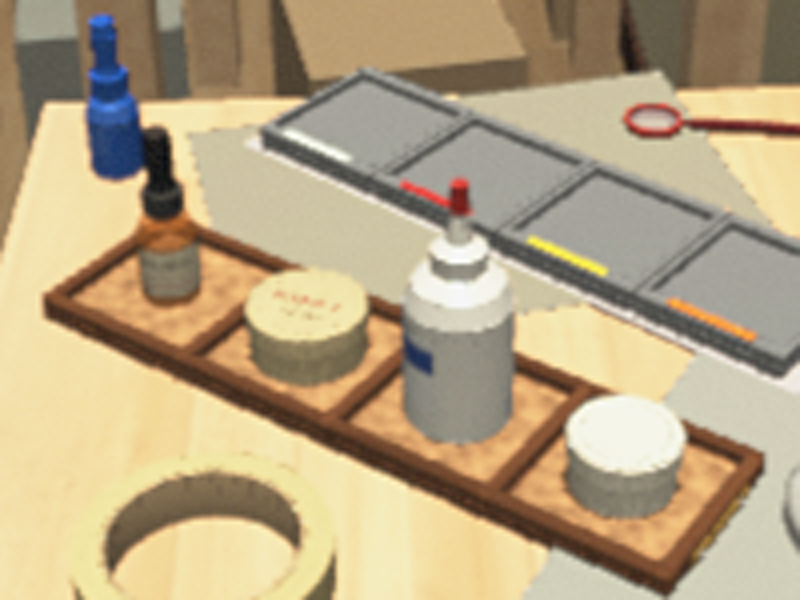

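All four stand upright in the mirrored order (top crop: dropper 175,362; solder 335,297; glue tip 498,216; flux 635,167). I'll check the offsets numerically and hand in if they are within tolerance.

Run:
```python
from h import *
from station import ticket
T=lambda x,y:((x+.5)/4-.5+210,(y+.5)/4-.5+180)
S=lambda x,y:((x+.5)/4-.5+165,(y+.5)/4-.5+170)
ok=True
for k,a,b,y,h in(("flux",(635,167),(626,430),-.123,.037),("glue",(498,214),(460,182),-.041,.128),("solder",(335,297),(307,308),.041,.036),("drop",(174,360),(155,132),.123,.101)):
    X=tri(T(*a),S(*b)); d=X[:2]-pocket(y); c,s=np.cos(NY),np.sin(NY)
    o=np.array([c*d[0]+s*d[1],-s*d[0]+c*d[1]]); print(k,"z",X[2],"nominal",h,"offset",o); ok&=abs(o).max()<.011 and abs(X[2]-h)<.008
if ok: print(ticket.finish_job())
```

```text
flux z 0.034846155906461666 nominal 0.037 offset [-0.0003  0.0003]
glue z 0.12506182897891743 nominal 0.128 offset [0.0012 0.0008]
solder z 0.03060911794059122 nominal 0.036 offset [-0.0011 -0.0003]
drop z 0.09694211691351763 nominal 0.101 offset [-0.0018 -0.0015]
the job is handed in; nothing more can be done
None
```

The job is handed in at about 32 s: the dropper bottle, solder tin, glue bottle and flux jar stand upright and released, left to right in the dark-wood rack, each measured within about 2 mm of its pocket centre.

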